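Clamp a sleeve with four ratchet clicks and hold

ROBOT

A 6-joint arm with a two-finger parallel gripper is mounted at the origin on the work surface. World frame = base frame: x ahead of the robot, y to its left, z up, the work surface at z = 0. Lengths are in m, angles in rad, forces in N, time in s.
With the tool pointing down it reaches from about 0.275 to 0.975 m from the base axis. Payload 8.4 kg.
Tool frame: the origin (TCP) lies on the centre line of the jaws, within the pads' length; the fingertips stand 19 mm ahead of it and the grasp point (between the pads) is the TCP (bot.tip_extent is the distance from the TCP to the fingertips, in m); z points along the fingers, y is the direction in which the jaws open and shut (so a half turn about z gives the same grasp; the last joint's range is limited). The gripper opens to 92 mm and grips with 3 to 60 N. Pads are 20 mm wide; open, the fingers measure 128 mm over their backs; the gripper's body (75 mm by 189 mm) begins 69 mm behind the grasp point.
Start: joints at [1.243, 0.353, 1.633, -0, 1.155, -0.002], TCP at [0.2, 0.592, 0.234] pointing down, gripper open.
Joint ranges: [-2.63, 2.63], [-0.92, 2.1], [0.06, 2.66], [-1.3, 4.44], [0, 2.69], [-3.02, 3.02]. Speed limits (rad/s): [2.22, 2.22, 2.79, 3.14, 3.14, 3.14].

INTERFACE

Orientations are given as a unit quaternion [x, y, z, w].
In Python, from rig import bot gives the robot as it stands. The module is installed in compiled form; this text tells all that it offers.
- The arm moves only by the shell command python3 -m crank 'ROWS' [FORCE]. ROWS is JSON, a list of rows, each a list of 3 entries, a list of its own where there are three numbers: the shift along the tool's x, y, z in cm, then the turn, a rotation vector about the tool's x, y, z in degrees, then the opening, from -1 (shut) to 1 (fully open). A call has exactly 8 rows; each row is the pose to reach, as a shift and turn from the pose measured when the call began, along the tool's axes at that moment; what a row does not reach only later rows make up. A row lasts 1/12 s, in which the tool goes at most 41.7 mm and 7.16 degrees, less where a joint would pass 70% of its speed; a pose out of reach is approached as far as the arm can. A call with a gripper value outside its range is refused whole. The fingers move at their own pace and stop on an object; FORCE is the grip in N (left out, the last holds). Time passes only in rows, so rows that repeat a pose let the fingers close, or fill a call up. It gives the time, the measured TCP pose, the force and the opening at its end, in the units of the state.
- bot.get_obs(): the state, without advancing time (a new reading comes with each control period).
- bot.grab_frame(name): name is "scene" or "side" or "wrist"; returns a dict with "image" (420x560x3 uint8, blue, green, red), "fov_y" (degrees; the focal length in pixels is half the picture's height over the tangent of half this angle, whatever the lens; pixels are square), "cx", "cy" (the principal point, pixels), "position" and "attitude" of the camera in the world. Camera axes: x right, y down, z forward; pixel columns grow to the right and rows downward; lengths in m; the calibration is good to about 2 mm. A picture is of the moment at which its call begins. There is no depth.
- bot.finish_job(): hands the job in, once; it reports no verdict.
The state is a dict: "time": time; "joint_positions": joint angles; "joint_velocities": joint speeds; "joint_torque": joint torques, N m; "ee_pos": TCP position; "tool_rot": TCP orientation; "contact_force": force on the tool from outside, world axes, zero at the start; "wrist_torque": the same for the moment, N m; "opening": finger opening in m.
Only numpy, scipy, OpenCV 4.12 (cv2) and the standard library are available. Lean on these libraries where they do the work, as an engineer would, in place of code of your own. Each camera call takes 0.05 s, during which the arm holds its last target.

TASK

From the three steel sleeves on the plywood board, stand the one that fits the round nest of the ratchet clamp snugly upright in the nest, fully down, and let go of it. Then take the clamp lever's black handle and swing the lever counter-clockwise (seen from above) exactly four clicks, counted by feel from its rest, never a fifth, so that the plunger's pad presses on the sleeve; the lever springs back if released, so finish while still holding it there at the fourth click. Leave the other sleeves, the tape roll, screwdriver and jar where they are.

Things in the scene. Friction and masses are not known exactly. Their poses are not given: they have to be found in the camera images.
- sleeve_small_center (a point): centre (half-way up) of a loose plain steel tube standing upright on the board: outside diameter 26 mm, wall 5 mm, height 50 mm, 75 g; z axis along the tube. Too small for the nest. The three sleeves swap places between starts, 80 mm apart in a row.
- sleeve_fit_center (a point): centre of a like steel tube, outside diameter 32 mm, wall 5 mm, height 50 mm, 100 g: the one that fits the nest
- sleeve_large_center (a point): centre of a like steel tube, outside diameter 38 mm, wall 5 mm, height 50 mm, 125 g: too large for the nest
- board: fixed plywood board 270 x 110 x 12 mm on which the sleeves stand in a row along its x axis, within 12 mm of its middle line; origin at the centre of its underside, on the bench
- nest (a point): centre of the floor of the round nest: hole 36 mm across and 14 mm deep, its mouth a funnel 42 mm wide narrowing over the top 5 mm; its rim is 30 mm, its floor 16 mm above the bench. A seated sleeve's centre is 25 mm above this point. Axes: the clamp's, z up, y from the lever's pivot (110 mm away) to the nest. On the -y side, 56 mm off, stands the plunger's guide block, 50 mm wide, 58 mm high.
- pad_face (a point): middle of the front of the plunger's rubber pad (30 mm wide, 20 mm high, 45 mm above the bench). At rest it is 24 mm short of a seated sleeve; the lever drives it along the nest's +y; it meets the sleeve at about 0.75 rad of lever travel, and being sprung then presses with 1 to 2.5 N.
- handle (a point): middle of the lever's upright black round handle, 22 mm in diameter, from 62 to 108 mm above the bench; this point is 88 mm up. It stands on the end of the lever arm (16 mm wide, 50 to 62 mm above the bench), 130 mm from the vertical pivot axis. x axis: along the arm, pivot to handle; z up.
- lever (a joint): lever angle, rad: 0 at rest on its stop, growing counter-clockwise from above, end stop 1.65. A return spring pushes it back to 0 (8 N at the handle, 10 N at 1.3 rad); no click locks it. At a click the resistance grows by about 4 N over 0.1 rad, then drops suddenly by 5 to 9 N and recovers within 0.08 rad. Clicks come every 0.23 rad; the first lies anywhere from 0.12 to 0.52 rad.
- click_plate (a point): point on the lever's pivot axis, 19 mm above the bench, on the dark quadrant plate with six steel teeth under the arm; its set angle varies by 0.2 rad either way between starts and stays. x axis: its zero line. Tooth crests at 0.57, 0.80, 1.03, 1.26, 1.49, 1.72 rad counter-clockwise from it; a click falls as the arm passes a crest, so after four clicks the arm is between 1.26 and 1.49.
- tape: bystander: black tape roll, 72 mm across, 19 mm high, lying flat on the bench; origin at the centre of its underside
- driver: bystander: screwdriver lying on the bench
- jar: bystander: closed jar, 68 mm across, 85 mm high; origin at the centre of its underside

How it is judged:
By the outcome, as a careful person would: the job done as asked, in the order asked, and still so for the second after the job is handed in, while the arm keeps its last pose, push and grip.
It also fails if it takes over 72 s, if anything falls off the work surface, if the arm or the gripper's body presses on something with over 40 N, if the wrist force passes 120 N, or if a joint passes its speed limit or range.

## Working session

There is one attempt and no reset: what is moved stays moved. The work goes in short steps, Python scripts to look and compute and a shell command to move; the robot and the scene stay as the last step left them, time stands still between calls to the robot, and variables do not carry over. Pictures are saved under pics/ and viewed, and the job is handed in when it is done.

```bash
mkdir -p pics; cat > h.py <<'E'
import numpy as np,cv2
from rig import bot
from scipy.spatial.transform import Rotation as R
def cam(n):
    f=bot.grab_frame(n); f['f']=210/np.tan(np.radians(f['fov_y'])/2); a=np.array(f['attitude']); f['R']=R.from_quat(a).as_matrix() if a.size==4 else a.reshape(3,3); f['p']=np.array(f['position']); return f
def ray(f,u,v):
    d=f['R']@np.array([(u-f['cx'])/f['f'],(v-f['cy'])/f['f'],1]); return f['p'],d/np.linalg.norm(d)
def onz(f,u,v,z):
    p,d=ray(f,u,v); return p+d*(z-p[2])/d[2]
def proj(f,X):
    c=f['R'].T@(np.array(X)-f['p']); return c[:2]/c[2]*f['f']+[f['cx'],f['cy']]
E
python3 - <<'E'
from h import *
for n in ['scene','side','wrist']:
    f=cam(n); cv2.imwrite(f'pics/{n}0.png',f['image']); print(n,f['fov_y'],f['cx'],f['cy'],f['position'],f['attitude'])
print(bot.get_obs())
E
```

```text
scene 44.08828007851333 284.3305699014793 209.4957935892958 [1.31777478 0.01253062 1.32792762] [ 0.66326068  0.7023941  -0.18344373 -0.18186863]
side 57.27288632679911 278.370473277283 212.14198364895378 [0.41545044 0.86348238 0.67365691] [-0.09720472  0.87944608 -0.4640181   0.04257987]
wrist 69.99683053508606 280.2469478190623 208.92396024929593 [0.13598792 0.61363641 0.38449863] [0.80609951 0.57905366 0.07067938 0.09952321]
{'time': 0.15, 'joint_positions': array([ 1.24258687e+00,  3.53505713e-01,  1.63393891e+00, -9.25335873e-06,
        1.15522059e+00, -2.41766927e-03]), 'joint_velocities': array([ 0.00016603, -0.002082  , -0.0024599 , -0.00049141, -0.00028626,
       -0.00050693]), 'joint_torque': array([ 3.23842521e-06, -5.94203639e+01, -3.34468246e+01,  6.98771677e-02,
        2.04569096e-02, -3.35706443e-05]), 'ee_pos': array([0.19993553, 0.59178267, 0.23303618]), 'tool_rot': array([ 1.62174571e-01,  9.86761937e-01, -5.29667538e-04, -8.40773219e-05]), 'contact_force': array([0.04608083, 0.97260081, 0.30498329]), 'wrist_torque': array([-0.03396545, -0.00918501, -0.01920891]), 'opening': 0.09167897612929354}
```

View pics/scene0.png

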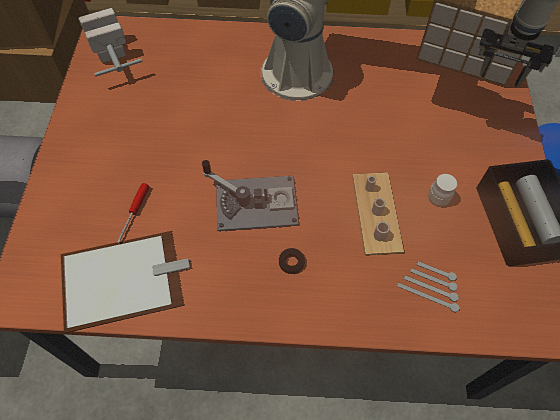

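View pics/side0.png

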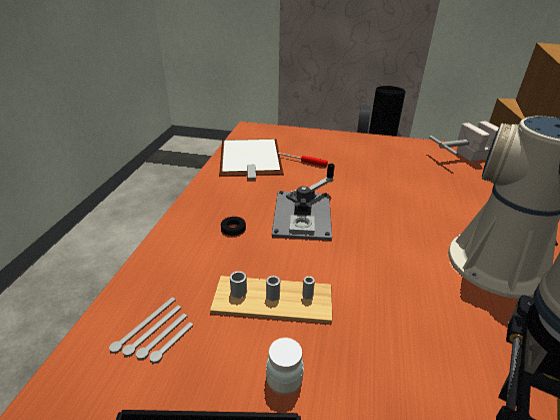

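View pics/wrist0.png

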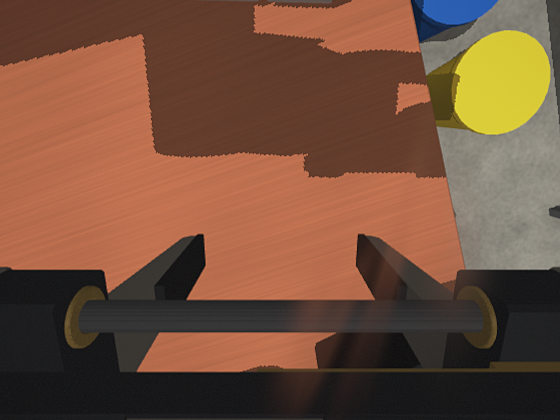

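```bash
python3 - <<'E'
import cv2
a=cv2.imread('pics/scene0.png');b=cv2.imread('pics/side0.png')
cv2.imwrite('pics/z1.png',cv2.resize(a[150:240,195:310],None,fx=6.5,fy=6.5,interpolation=2))
cv2.imwrite('pics/z2.png',cv2.resize(b[260:330,200:340],None,fx=5.7,fy=5.7,interpolation=2))
cv2.imwrite('pics/z3.png',cv2.resize(b[155:245,260:345],None,fx=6.5,fy=6.5,interpolation=2))
cv2.imwrite('pics/z4.png',cv2.resize(a[165:260,345:410],None,fx=6,fy=6,interpolation=2))
E
```

```text
(no output)
```

View pics/z1.png

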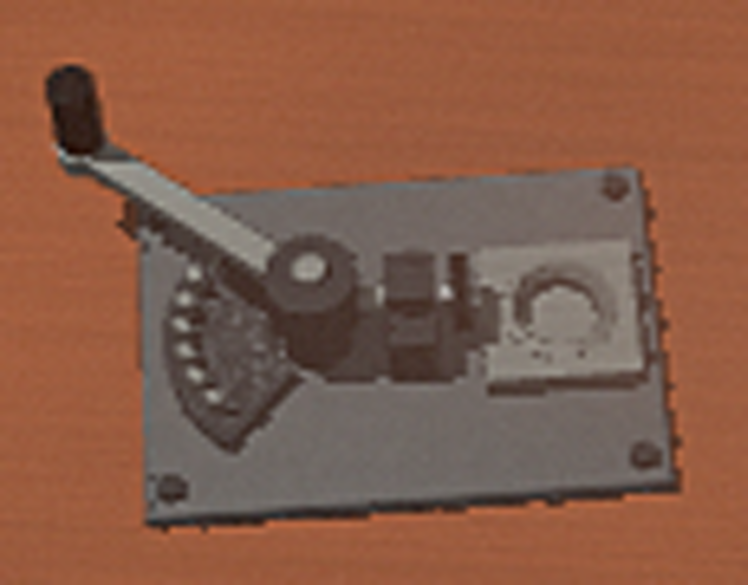

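View pics/z2.png

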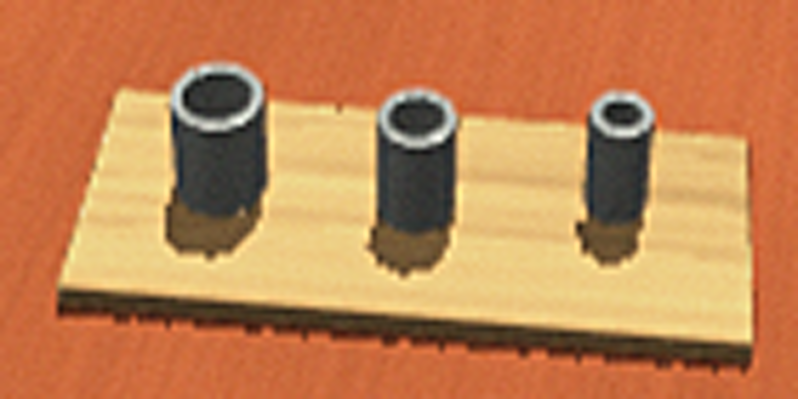

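View pics/z3.png

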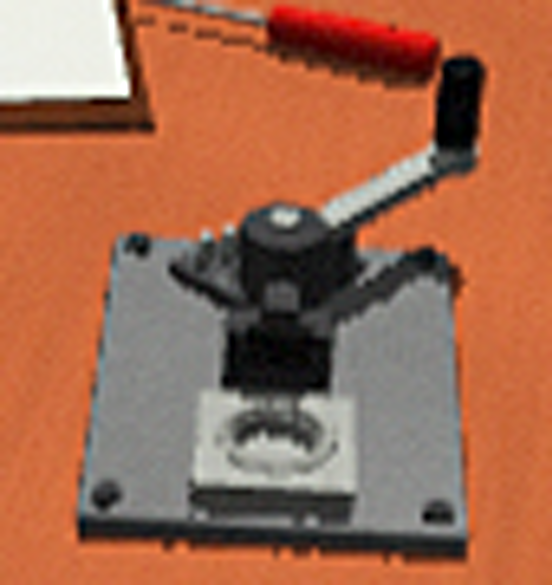

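View pics/z4.png

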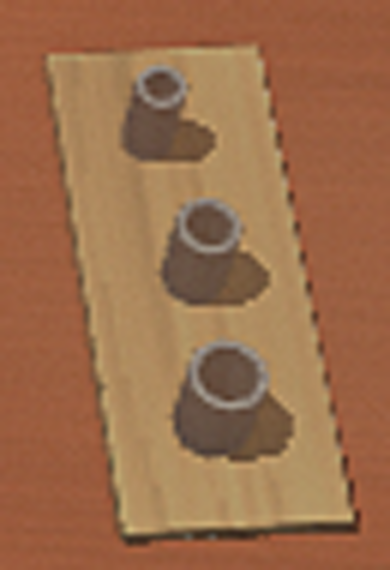

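```bash
cat >> h.py <<'E'
def tri(f,a,g,b):
    p,d=ray(f,*a);q,e=ray(g,*b)
    s=np.linalg.lstsq(np.c_[d,-e],q-p,rcond=None)[0]
    A=p+s[0]*d;B=q+s[1]*e
    return (A+B)/2,np.linalg.norm(A-B)
E
python3 - <<'E'
from h import *
np.set_printoptions(precision=4,suppress=True)
f=cam('scene');g=cam('side')
z1=lambda x,y:(195+(x+.5)/6.5-.5,150+(y+.5)/6.5-.5)
z2=lambda x,y:(200+(x+.5)/5.7-.5,260+(y+.5)/5.7-.5)
z3=lambda x,y:(260+(x+.5)/6.5-.5,155+(y+.5)/6.5-.5)
z4=lambda x,y:(345+(x+.5)/6-.5,165+(y+.5)/6-.5)
for n,a,b,w in [('L',(229,375),(218,97),(170,265)),('M',(209,225),(417,118),(378,457)),('S',(161,87),(621,115),(589,654))]:
    print(n,tri(f,z4(*a),g,z2(*b)),onz(f,*z4(*a),.062),onz(g,*z2(*b),.062),'diam',np.linalg.norm(onz(g,*z2(w[0],b[1]),.062)-onz(g,*z2(w[1],b[1]),.062)))
for n,a,b,z in [('nest',(563,308),(277,440),.03),('handtop',(70,75),(463,65),.108),('pivot',(309,267),(288,215),.08)]:
    print(n,tri(f,z1(*a),g,z3(*b)),onz(f,*z1(*a),z),onz(g,*z3(*b),z))
for c in [(635,170),(143,205),(150,520),(678,488)]: print('plate',onz(f,*z1(*c),.012))
for c in [(50,57),(258,47),(355,520),(122,528)]: print('board',onz(f,*z4(*c),.012))
for c in [(195,271),(186,297),(182,324),(183,350),(193,375),(214,398)]: print('teeth',onz(f,*z1(*c),.03))
E
```

```text
L (array([0.6287, 0.2634, 0.0628]), np.float64(0.0005874992193872934)) [0.6285 0.2637 0.062 ] [0.6288 0.2623 0.062 ] diam 0.0374922378632874
M (array([0.5492, 0.2573, 0.0634]), np.float64(0.0002131282916562434)) [0.5482 0.2575 0.062 ] [0.5495 0.256  0.062 ] diam 0.030954397634539187
S (array([0.4717, 0.2369, 0.0627]), np.float64(0.00012247713107762332)) [0.4711 0.237  0.062 ] [0.4718 0.2362 0.062 ] diam 0.025611824184816466
nest (array([ 0.5271, -0.0238,  0.0279]), np.float64(0.000989405810336003)) [ 0.5289 -0.0236  0.03  ] [ 0.5264 -0.0215  0.03  ]
handtop (array([ 0.473 , -0.2437,  0.1099]), np.float64(0.003411038930070426)) [ 0.4698 -0.2449  0.108 ] [ 0.4744 -0.2449  0.108 ]
pivot (array([ 0.5424, -0.1345,  0.0766]), np.float64(0.0011974892778496527)) [ 0.5452 -0.1339  0.08  ] [ 0.5413 -0.1296  0.08  ]
plate [0.4404 0.0053 0.012 ]
plate [ 0.474  -0.2219  0.012 ]
plate [ 0.638  -0.1992  0.012 ]
plate [0.608  0.0321 0.012 ]
board [0.4229 0.1899 0.012 ]
board [0.4101 0.2962 0.012 ]
board [0.6749 0.3295 0.012 ]
board [0.6855 0.2203 0.012 ]
teeth [ 0.5195 -0.191   0.03  ]
teeth [ 0.5335 -0.1935  0.03  ]
teeth [ 0.5478 -0.1937  0.03  ]
teeth [ 0.5612 -0.1917  0.03  ]
teeth [ 0.5738 -0.1858  0.03  ]
teeth [ 0.585  -0.1752  0.03  ]
```

```bash
cat > plan.py <<'E'
# usage: plan.py x y z [yawdeg of jaw axis]  -> shift in tool axes (cm), turn about tool z (deg)
import sys;from h import *
o=bot.get_obs();Rt=R.from_quat(o['tool_rot']).as_matrix();t=np.array([float(v) for v in sys.argv[1:4]])
yaw=np.degrees(np.arctan2(Rt[1,1],Rt[0,1]))
w=float(sys.argv[4]) if len(sys.argv)>4 else yaw
d=(w-yaw+180)%360-180
zt=np.array([0,0,-1.]);c,s=np.cos(np.radians(w)),np.sin(np.radians(w))
yt=np.array([c,s,0]);Rg=np.c_[np.cross(yt,zt),yt,zt]
print('t',round(o['time'],2),'pos',o['ee_pos'].round(4),'yaw',yaw.round(1),'tilt',Rt[:,2].round(4),'F',o['contact_force'].round(2),'op',round(o['opening'],4))
print('shift cm',(Rt.T@(t-o['ee_pos'])*100).round(2),'turn',R.from_matrix(Rt.T@Rg).as_rotvec(degrees=True).round(2),'q6',o['joint_positions'][5].round(2))
E
python3 plan.py 0.549 0.257 0.13 99.5
```

```text
t 0.25 pos [0.2    0.5919 0.2332] yaw 71.3 tilt [-2.e-04 -7.e-04 -1.e+00] F [ 0.55 -0.84 -0.66] op 0.0917
shift cm [-43.79 -20.55  10.34] turn [-4.000e-02 -1.000e-02 -2.817e+01] q6 -0.0
```

```bash
python3 -m crank '[[[-4,-2,0],[0,0,-4],1],[[-8,-4,0],[0,0,-7],1],[[-12,-6,1],[0,0,-11],1],[[-16,-7.5,2],[0,0,-14],1],[[-20,-9.4,3],[0,0,-18],1],[[-24,-11.2,4],[0,0,-21],1],[[-28,-13,5],[0,0,-25],1],[[-32,-15,6],[0,0,-28],1]]' ; python3 plan.py 0.549 0.257 0.13 99.5
```

```text
time: 0.92
ee_pos: [0.4376, 0.3643, 0.1789]
tool_rot: [-0.083, 0.997, -0.0, 0.0]
contact_force: [0.9, 0.3, -0.8]
opening: 0.0919
t 0.92 pos [0.4376 0.3643 0.1789] yaw 99.5 tilt [ 1.e-04 -3.e-04 -1.e+00] F [ 0.9   0.32 -0.75] op 0.0919
shift cm [ -9.2  -12.42   4.9 ] turn [-0.02  0.    0.04] q6 -1.05
```

```bash
python3 -m crank '[[[-3,-4,1],[0,0,0],1],[[-6,-8,2],[0,0,0],1],[[-9.2,-12.4,3],[0,0,0],1],[[-9.2,-12.4,4.9],[0,0,0],1],[[-9.2,-12.4,4.9],[0,0,0],1],[[-9.2,-12.4,4.9],[0,0,0],1],[[-9.2,-12.4,4.9],[0,0,0],1],[[-9.2,-12.4,4.9],[0,0,0],1]]' ; python3 plan.py 0.549 0.257 0.05 99.5; python3 - <<'E'
from h import *
f=cam('wrist');cv2.imwrite('pics/w1.png',f['image'])
for X in [(.549,.257,.062),(.549,.257,.012)]: print(proj(f,X))
print(f['position'])
E
```

```text
time: 1.58
ee_pos: [0.5486, 0.2582, 0.1307]
tool_rot: [-0.084, 0.996, 0.0, 0.0]
contact_force: [0.9, -0.1, -0.7]
opening: 0.0921
t 1.58 pos [0.5486 0.2582 0.1307] yaw 99.6 tilt [ 6.e-04  2.e-04 -1.e+00] F [ 0.86 -0.15 -0.68] op 0.0921
shift cm [-0.02 -0.13  8.07] turn [0.01 0.04 0.09] q6 -1.3
[278.56241894 225.05085037]
[278.83465743 209.16225904]
[0.48185995 0.24682543 0.28215633]
```

View pics/w1.png

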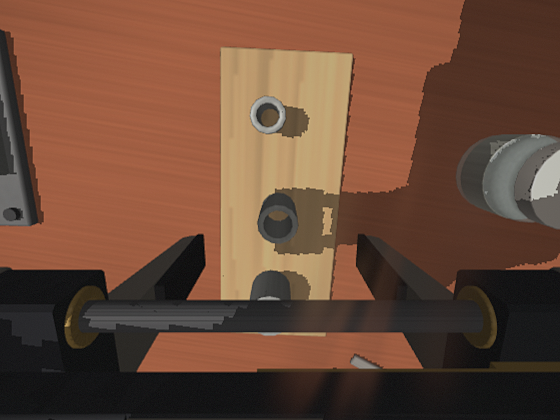

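```bash
python3 -m crank '[[[0,-0.1,3],[0,0,0],1],[[0,-0.1,6],[0,0,0],1],[[0,-0.1,8.0],[0,0,0],1],[[0,-0.1,8.0],[0,0,0],1],[[0,-0.1,8.0],[0,0,0],-1],[[0,-0.1,8.0],[0,0,0],-1],[[0,-0.1,8.0],[0,0,0],-1],[[0,-0.1,8.0],[0,0,0],-1]]' 15; python3 plan.py 0.549 0.257 0.15 99.5
```

```text
time: 2.3
ee_pos: [0.5497, 0.2581, 0.0525]
tool_rot: [-0.084, 0.996, 0.001, 0.002]
contact_force: [0.3, -0.6, 0.2]
opening: 0.0672
t 2.3 pos [0.5497 0.2581 0.0525] yaw 99.6 tilt [ 0.0034  0.0015 -1.    ] F [ 0.25 -0.64  0.19] op 0.0672
shift cm [ 0.05 -0.09 -9.75] turn [0.05 0.21 0.14] q6 -1.3
```

```bash
python3 -m crank '[[[0.1,-0.1,0.25],[0,0,0],-1],[[0.1,-0.1,0.25],[0,0,0],-1],[[0.1,-0.1,0.25],[0,0,0],-1],[[0.1,-0.1,0.25],[0,0,0],-1],[[0.1,-0.1,0.25],[0,0,0],-1],[[0.1,-0.1,0.25],[0,0,0],-1],[[0.1,-0.1,0.25],[0,0,0],-1],[[0.1,-0.1,0.25],[0,0,0],-1]]' 20; python3 plan.py 0.549 0.257 0.15 99.5
```

```text
time: 2.97
ee_pos: [0.5489, 0.2569, 0.0501]
tool_rot: [-0.084, 0.996, 0.001, 0.002]
contact_force: [-0.1, -1.5, 1.9]
opening: 0.0322
t 2.97 pos [0.5489 0.2569 0.0501] yaw 99.6 tilt [ 0.0034  0.0013 -1.    ] F [-0.05 -1.53  1.92] op 0.0322
shift cm [-0.04  0.01 -9.99] turn [0.04 0.2  0.15] q6 -1.3
```

Gripped, and the opening is 32.2 mm, which confirms the 32 mm sleeve. Lifting.

```bash
python3 -m crank '[[[0,0,-2],[0,0,0],-1],[[0,0,-4],[0,0,0],-1],[[0,0,-7],[0,0.2,0],-1],[[0,0,-10],[0,0.2,0],-1],[[0,0,-10],[0,0.2,0],-1],[[0,0,-10],[0,0.2,0],-1],[[0,0,-10],[0,0.2,0],-1],[[0,0,-10],[0,0.2,0],-1]]' 25; python3 plan.py 0.527 -0.0225 0.15 7.8;python3 - <<'E'
from h import *
f=cam('side');cv2.imwrite('pics/s2.png',f['image'])
f=cam('wrist');cv2.imwrite('pics/w2.png',f['image'])
E
```

```text
time: 3.63
ee_pos: [0.5476, 0.2563, 0.1485]
tool_rot: [-0.084, 0.996, -0.0, -0.001]
contact_force: [0.1, -0.4, -1.0]
opening: 0.0318
t 3.63 pos [0.5476 0.2563 0.1485] yaw 99.6 tilt [-2.3e-03 -3.0e-04 -1.0e+00] F [ 0.07 -0.39 -1.04] op 0.0318
shift cm [  6.7  -27.14  -0.13] turn [-0.1  -0.11 91.85] q6 -1.3
```

View pics/s2.png

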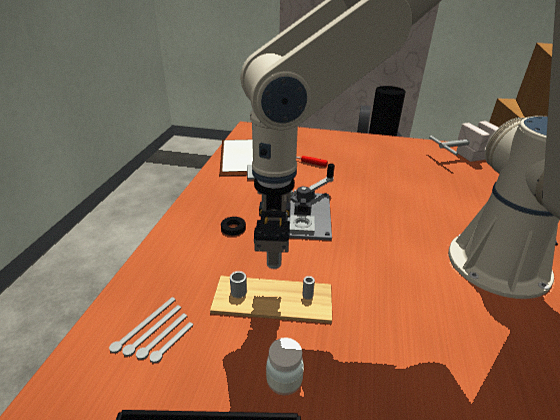

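View pics/w2.png

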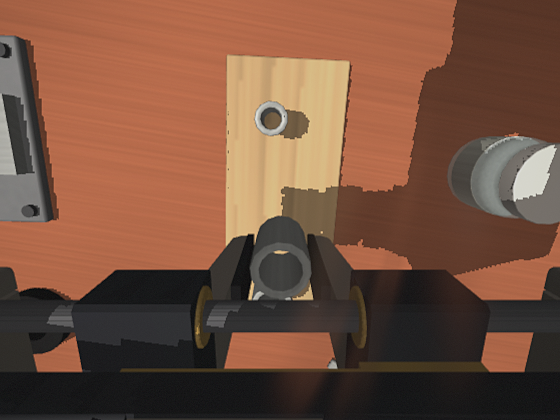

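```bash
python3 - <<'E'
from h import *
f=cam('wrist');o=bot.get_obs();Rt=R.from_quat(o['tool_rot']).as_matrix()
print(o['ee_pos'])
for uv in [(280,269),(280,272)]:
    X=onz(f,*uv,o['ee_pos'][2]+.012);print((Rt.T@(X-o['ee_pos'])*1000).round(1))
cv2.imwrite('pics/w2z.png',cv2.resize(f['image'][200:310,220:340],None,fx=5,fy=5))
E
```

```text
[0.54789096 0.25650111 0.14871938]
[  1.7  -0.2 -12. ]
[  0.   -0.2 -12. ]
```

View pics/w2z.png

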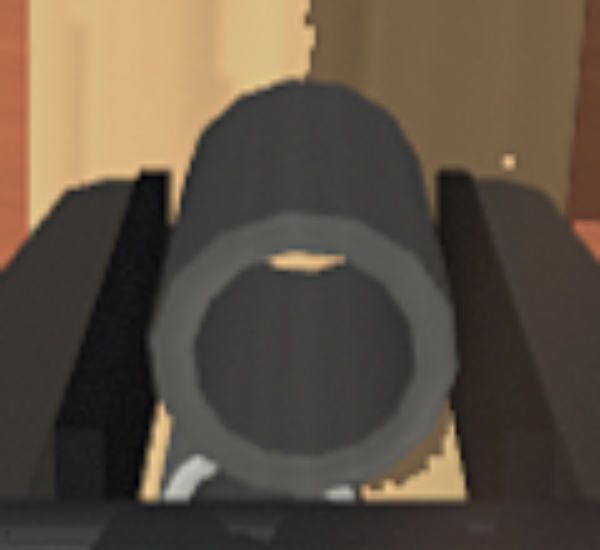

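```bash
python3 -m crank '[[[1,-4,0],[0,0,7],-1],[[2,-8,0],[0,0,14],-1],[[3,-12,0],[0,0,21],-1],[[4,-15,0],[0,0,28],-1],[[5,-18,0],[0,0,35],-1],[[6,-21,0],[0,0,42],-1],[[6.5,-24,0],[0,0,49],-1],[[6.7,-27,0],[0,0,56],-1]]' 25; python3 plan.py 0.527 -0.0235 0.15 7.8
```

```text
time: 4.45
ee_pos: [0.5258, -0.0224, 0.1482]
tool_rot: [0.396, 0.918, -0.001, -0.002]
contact_force: [-0.4, 0.5, -0.9]
opening: 0.0316
t 4.45 pos [ 0.5258 -0.0224  0.1482] yaw 43.3 tilt [-3.7e-03 -1.0e-04 -1.0e+00] F [-0.36  0.45 -0.86] op 0.0316
shift cm [-0.16  0.01 -0.18] turn [-0.2  -0.09 35.49] q6 -0.8
```

```bash
python3 -m crank '[[[-0.2,0,0],[0,0,7],-1],[[-0.2,0,0],[0,0,14],-1],[[-0.2,0,0],[0,0,21],-1],[[-0.2,0,0],[0,0,28],-1],[[-0.2,0,0],[-0.2,0,35.5],-1],[[-0.2,0,2],[-0.2,0,35.5],-1],[[-0.2,0,3],[-0.2,0,35.5],-1],[[-0.2,0,3],[-0.2,0,35.5],-1]]' 25; python3 plan.py 0.527 -0.0235 0.055 7.8
python3 - <<'E'
from h import *
for n in ['scene','side','wrist']:
    f=cam(n); im=f['image'].copy(); cv2.imwrite(f'pics/{n}3.png',im); print(n,proj(f,(.527,-.0225,.03)))
a=cv2.imread('pics/scene3.png');b=cv2.imread('pics/side3.png')
cv2.imwrite('pics/s3z.png',np.hstack([cv2.resize(a[150:240,220:310],(400,400)),cv2.resize(b[165:255,255:345],(400,400))]))
E
```

```text
time: 5.12
ee_pos: [0.5251, -0.0238, 0.1157]
tool_rot: [0.657, 0.754, -0.001, -0.003]
contact_force: [-0.4, 0.8, -1.1]
opening: 0.0316
t 5.12 pos [ 0.5251 -0.0238  0.1157] yaw 7.9 tilt [-0.0053  0.0016 -1.    ] F [-0.42  0.84 -1.08] op 0.0316
shift cm [-0.01  0.22  6.07] turn [-0.29 -0.13  0.06] q6 -0.19
scene [281.59241043 196.43248733]
side [302.03859227 222.04325932]
wrist [280.93840737 217.0994262 ]
```

View pics/s3z.png

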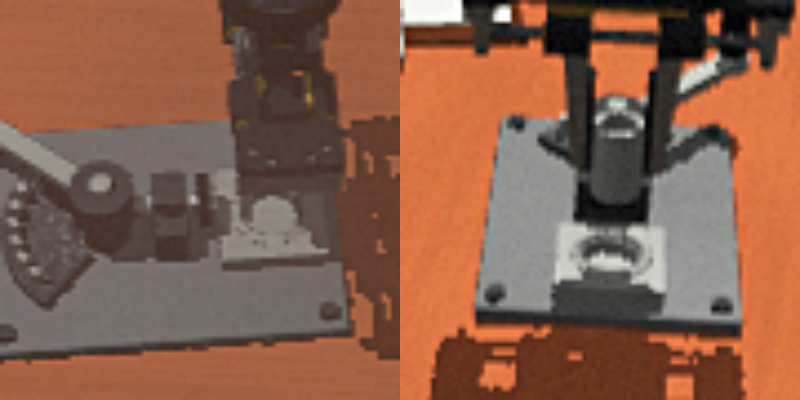

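View pics/wrist3.png

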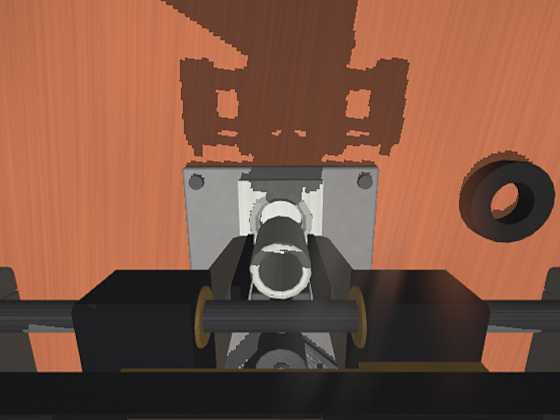

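```bash
python3 -m crank '[[[0,0.2,1],[-0.3,-0.1,0],-1],[[0,0.2,2],[-0.3,-0.1,0],-1],[[0,0.2,3],[-0.3,-0.1,0],-1],[[0,0.2,4],[-0.3,-0.1,0],-1],[[0,0.2,4.5],[-0.3,-0.1,0],-1],[[0,0.2,4.8],[-0.3,-0.1,0],-1],[[0,0.2,5],[-0.3,-0.1,0],-1],[[0,0.2,5],[-0.3,-0.1,0],-1]]' 25; python3 plan.py 0.527 -0.0235 0.054 7.8
```

```text
time: 5.93
ee_pos: [0.5288, -0.0235, 0.0678]
tool_rot: [0.657, 0.754, 0.001, 0.001]
contact_force: [0.2, -0.2, -0.3]
opening: 0.0318
t 5.93 pos [ 0.5288 -0.0235  0.0678] yaw 7.8 tilt [ 3.6e-03  4.0e-04 -1.0e+00] F [ 0.22 -0.18 -0.25] op 0.0318
shift cm [ 0.03 -0.19  1.38] turn [0.21 0.   0.04] q6 -0.19
```

```bash
python3 -m crank '[[[0,-0.15,0],[0.2,0,0],-1],[[0,-0.15,0.1],[0.2,0,0],-1],[[0,-0.15,0.4],[0.2,0,0],-1],[[0,-0.15,0.6],[0.2,0,0],-1],[[0,-0.15,0.8],[0.2,0,0],-1],[[0,-0.15,1.0],[0.2,0,0],-1],[[0,-0.15,1.2],[0.2,0,0],-1],[[0,-0.15,1.2],[0.2,0,0],-1]]' 25; python3 plan.py 0.527 -0.0235 0.054 7.8
```

```text
time: 6.6
ee_pos: [0.5278, -0.0255, 0.0582]
tool_rot: [0.657, 0.754, -0.001, 0.001]
contact_force: [-9.7, -12.3, 31.1]
opening: 0.0316
t 6.6 pos [ 0.5278 -0.0255  0.0582] yaw 7.9 tilt [ 0.0013 -0.0027 -1.    ] F [ -9.71 -12.33  31.09] op 0.0316
shift cm [ 0.21 -0.05  0.42] turn [0.05 0.17 0.12] q6 -0.18
```

```bash
python3 -m crank '[[[0,0,-0.2],[0,0,0],-1],[[-0.1,-0.1,-0.2],[0,0,0],-1],[[-0.1,-0.1,-0.2],[0,0,0],-1],[[-0.1,-0.1,-0.2],[0,0,0],-1],[[-0.1,-0.1,-0.2],[0,0,0],-1],[[-0.1,-0.1,-0.2],[0,0,0],-1],[[-0.1,-0.1,-0.2],[0,0,0],-1],[[-0.1,-0.1,-0.2],[0,0,0],-1]]' 25; python3 plan.py 0.527 -0.0235 0.054 7.8
python3 - <<'E'
from h import *
for n in ['scene','side','wrist']:
    f=cam(n); im=f['image'].copy(); cv2.imwrite(f'pics/{n}4.png',im); print(n,proj(f,(.527,-.0225,.03)))
a=cv2.imread('pics/scene4.png');b=cv2.imread('pics/side4.png');c=cv2.imread('pics/wrist4.png')
cv2.imwrite('pics/s4z.png',np.hstack([cv2.resize(c[190:310,220:340],(400,400)),cv2.resize(b[165:255,255:345],(400,400))]))
E
```

```text
time: 7.27
ee_pos: [0.5269, -0.0265, 0.06]
tool_rot: [0.657, 0.754, -0.001, 0.001]
contact_force: [-0.3, -0.4, -1.9]
opening: 0.0317
t 7.27 pos [ 0.5269 -0.0265  0.06  ] yaw 7.9 tilt [ 9.0e-04 -2.7e-03 -1.0e+00] F [-0.29 -0.42 -1.92] op 0.0317
shift cm [0.3  0.05 0.6 ] turn [0.03 0.16 0.13] q6 -0.19
scene [281.59241043 196.43248733]
side [302.03859227 222.04325932]
wrist [280.60514321 236.74391686]
```

View pics/s4z.png

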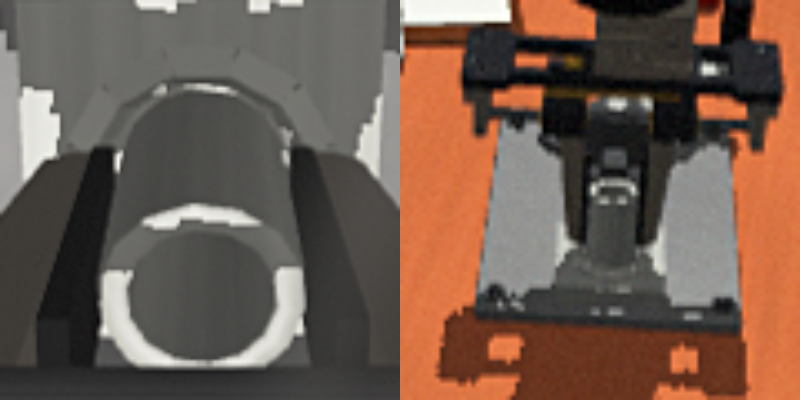

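```bash
python3 -m crank '[[[0,0,0.1],[0,0,0],-1],[[0,0,0.2],[0,0,0],-1],[[0,0,0.3],[0,0,0],-1],[[0,0,0.35],[0,0,0],-1],[[0,0,0.4],[0,0,0],-1],[[0,0,0.45],[0,0,0],-1],[[0,0,0.45],[0,0,0],-1],[[0,0,0.45],[0,0,0],-1]]' 25; python3 plan.py 0.527 -0.0235 0.054 7.8
```

```text
time: 8.08
ee_pos: [0.527, -0.0267, 0.0556]
tool_rot: [0.657, 0.754, -0.001, 0.001]
contact_force: [0.7, -1.7, -1.0]
opening: 0.0317
t 8.08 pos [ 0.527  -0.0267  0.0556] yaw 7.9 tilt [ 0.0013 -0.0028 -1.    ] F [ 0.75 -1.67 -0.97] op 0.0317
shift cm [0.32 0.04 0.16] turn [0.05 0.17 0.13] q6 -0.19
```

```bash
python3 -m crank '[[[0,0,0.1],[0,0,0],-1],[[0,0,0.2],[0,0,0],-1],[[0,0,0.25],[0,0,0],-1],[[0,0,0.3],[0,0,0],-1],[[0,0,0.3],[0,0,0],-1],[[0,0,0.3],[0,0,0],-1],[[0,0,0.3],[0,0,0],-1],[[0,0,0.3],[0,0,0],-1]]' 25; python3 plan.py 0.527 -0.0235 0.054 7.8
```

```text
time: 8.75
ee_pos: [0.527, -0.0267, 0.0526]
tool_rot: [0.657, 0.754, -0.001, 0.001]
contact_force: [0.8, -1.5, -0.5]
opening: 0.0319
t 8.75 pos [ 0.527  -0.0267  0.0526] yaw 7.9 tilt [ 0.0013 -0.0028 -1.    ] F [ 0.8  -1.46 -0.51] op 0.0319
shift cm [ 0.32  0.04 -0.14] turn [0.05 0.17 0.12] q6 -0.19
```

```bash
python3 -m crank '[[[0,0,0.1],[0,0,0],-1],[[0,0,0.2],[0,0,0],-1],[[0,0,0.2],[0,0,0],-1],[[0,0,0.2],[0,0,0],-1],[[0,0,0.2],[0,0,0],0.2],[[0,0,0.2],[0,0,0],0.2],[[0,0,0.2],[0,0,0],0.2],[[0,0,0.2],[0,0,0],0.2]]' 25; python3 plan.py 0.527 -0.0235 0.054 7.8
```

```text
time: 9.42
ee_pos: [0.5268, -0.0266, 0.0504]
tool_rot: [0.657, 0.754, -0.001, 0.001]
contact_force: [-0.5, 0.3, 0.4]
opening: 0.0542
t 9.42 pos [ 0.5268 -0.0266  0.0504] yaw 7.9 tilt [ 8.0e-04 -2.7e-03 -1.0e+00] F [-0.5   0.29  0.39] op 0.0542
shift cm [ 0.3   0.06 -0.36] turn [0.03 0.16 0.12] q6 -0.19
```

```bash
python3 -m crank '[[[0,0,-1],[0,0,0],0.2],[[0,0,-3],[0,0,0],0.2],[[0,0,-6],[0,0,0],0.2],[[0,0,-10],[0,0,0],0.2],[[-4,0,-12],[0,0,7],0.2],[[-8,-1,-12],[0,0,14],0.2],[[-12,-2,-12],[0,0,21],0.2],[[-16,-3,-12],[0,0,28],0.2]]' 25; python3 plan.py 0.472 -0.2445 0.16 -32
python3 - <<'E'
from h import *
for n in ['scene','side','wrist']:
    f=cam(n); im=f['image'].copy(); cv2.imwrite(f'pics/{n}5.png',im); print(n,proj(f,(.527,-.0225,.066)))
a=cv2.imread('pics/scene5.png');b=cv2.imread('pics/side5.png')
cv2.imwrite('pics/s5z.png',np.hstack([cv2.resize(a[150:240,220:310],(400,400)),cv2.resize(b[165:255,255:345],(400,400))]))
E
```

```text
time: 10.08
ee_pos: [0.5193, -0.189, 0.1724]
tool_rot: [0.821, 0.571, 0.0, 0.002]
contact_force: [1.2, -1.1, 0.3]
opening: 0.055
t 10.08 pos [ 0.5193 -0.189   0.1724] yaw -20.4 tilt [ 0.0028 -0.0033 -1.    ] F [ 1.21 -1.1   0.29] op 0.055
shift cm [-6.84 -2.51  1.25] turn [ 0.22  0.1  11.65] q6 0.01
scene [281.68735439 189.90059613]
side [302.68248997 211.64153003]
wrist [210.4287694    4.85052688]
```

View pics/s5z.png

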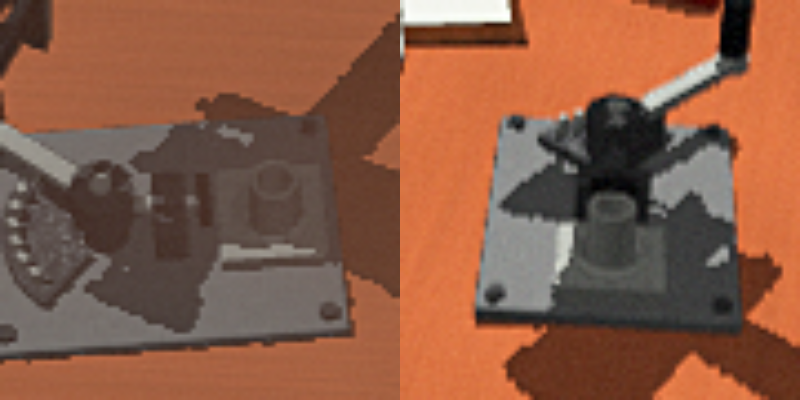

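View pics/wrist5.png

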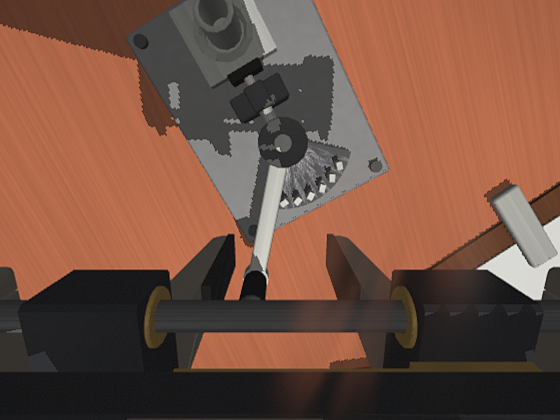

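```bash
python3 -m crank '[[[-3,-1.2,0],[0.2,0,6],0.2],[[-6.8,-2.5,0],[0.2,0,11.6],0.2],[[-6.8,-2.5,1.2],[0.2,0,11.6],0.2],[[-6.8,-2.5,1.2],[0.2,0,11.6],0.2],[[-6.8,-2.5,1.2],[0.2,0,11.6],0.2],[[-6.8,-2.5,1.2],[0.2,0,11.6],0.2],[[-6.8,-2.5,1.2],[0.2,0,11.6],0.2],[[-6.8,-2.5,1.2],[0.2,0,11.6],0.2]]' 25; python3 plan.py 0.472 -0.2445 0.09 -32
python3 - <<'E'
from h import *
f=cam('wrist'); im=f['image'].copy(); cv2.imwrite(f'pics/wrist6.png',im); print(proj(f,(.472,-.2445,.108)),proj(f,(.542,-.132,.08)))
E
```

```text
time: 10.9
ee_pos: [0.4726, -0.2442, 0.16]
tool_rot: [0.874, 0.486, -0.001, 0.0]
contact_force: [-0.1, 1.6, -0.5]
opening: 0.0552
t 10.9 pos [ 0.4726 -0.2442  0.16  ] yaw -31.8 tilt [-0.0012 -0.0016 -1.    ] F [-0.11  1.59 -0.45] op 0.0552
shift cm [-0.04 -0.03  7.  ] turn [-0.01  0.11  0.2 ] q6 0.08
[279.321339   232.80050363] [279.76510359  38.99427778]
```

View pics/wrist6.png

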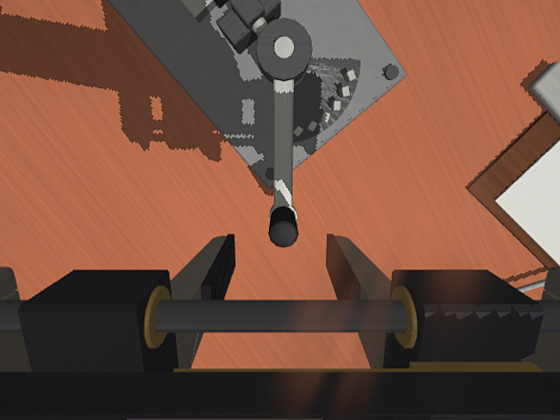

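```bash
python3 -m crank '[[[0,0.2,2],[0,0,0],0.2],[[0,0.2,4],[0,0,0],0.2],[[0,0.2,6],[0,0,0],0.2],[[0,0.2,7],[0,0,0],0.2],[[0,0.2,7],[0,0,0],0.2],[[0,0.2,7],[0,0,0],-1],[[0,0.2,7],[0,0,0],-1],[[0,0.2,7],[0,0,0],-1]]' 40; python3 plan.py 0.472 -0.2445 0.09 -32
python3 - <<'E'
import cv2
a=cv2.imread('pics/wrist6.png')
cv2.imwrite('pics/w6z.png',cv2.resize(a[20:160,240:380],None,fx=4.2,fy=4.2,interpolation=2))
E
```

```text
time: 11.62
ee_pos: [0.4749, -0.2459, 0.091]
tool_rot: [0.874, 0.486, -0.0, 0.001]
contact_force: [-0.1, 0.4, -0.5]
opening: 0.0373
t 11.62 pos [ 0.4749 -0.2459  0.091 ] yaw -31.8 tilt [ 4.0e-04 -2.4e-03 -1.0e+00] F [-0.05  0.42 -0.48] op 0.0373
shift cm [-0.03 -0.32  0.1 ] turn [0.09 0.1  0.18] q6 0.08
```

View pics/w6z.png

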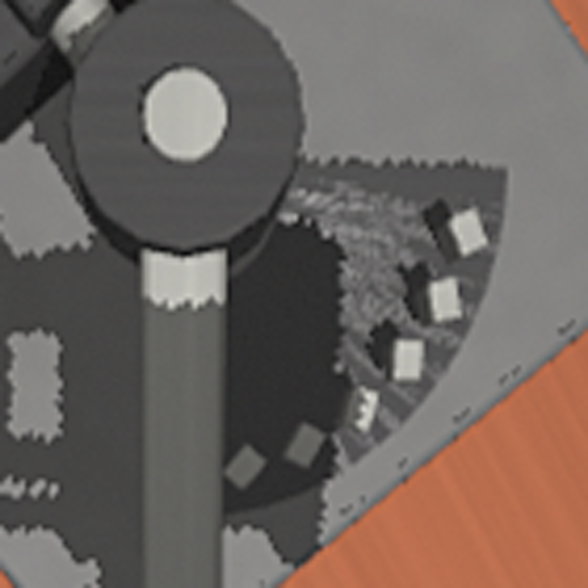

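```bash
python3 -m crank '[[[0,0,0],[0,0,0],-1],[[0,0,0],[0,0,0],-1],[[0,0,0],[0,0,0],-1],[[0,0,0],[0,0,0],-1],[[0,0,0],[0,0,0],-1],[[0,0,0],[0,0,0],-1],[[0,0,0],[0,0,0],-1],[[0,0,0],[0,0,0],-1]]' 40; python3 plan.py 0.472 -0.2445 0.09 -32
python3 - <<'E'
from h import *
from scipy.optimize import least_squares
# scene-camera teeth at z=.03 and wrist-camera teeth (camera pose from then: rebuild by ee pose change, tool rot ~same)
f=cam('wrist'); o=bot.get_obs()
Rt=R.from_quat(o['tool_rot']).as_matrix()
Rt0=R.from_euler('z',0).as_matrix()
f['p']=f['p']+np.array([.4726,-.2442,.16])-o['ee_pos']
g=cam('scene')
def fit(P):
    k=np.arange(6)
    r=least_squares(lambda q:np.r_[P[:,0]-q[0]-q[2]*np.cos(q[3]+.23*k),P[:,1]-q[1]-q[2]*np.sin(q[3]+.23*k)],[.542,-.132,.06,-1.95])
    return r.x,np.sqrt(2*r.cost/6)
for z in (.022,.028):
  P=np.array([onz(f,240+(x+.5)/4.2-.5,20+(y+.5)/4.2-.5,z)[:2] for x,y in [(246,466),(305,444),(364,410),(407,359),(444,299),(469,232)]])
  x,e=fit(P);print('wrist',z,x,e,'t1 deg',np.degrees(x[3])%360)
  P=np.array([onz(g,195+(x+.5)/6.5-.5,150+(y+.5)/6.5-.5,z)[:2] for x,y in [(195,271),(186,297),(182,324),(183,350),(193,375),(214,398)]])
  x,e=fit(P);print('scene',z,x,e,'t1 deg',np.degrees(x[3])%360)
E
```

```text
time: 12.28
ee_pos: [0.4742, -0.2455, 0.0918]
tool_rot: [0.874, 0.486, -0.001, 0.001]
contact_force: [-4.3, 2.4, 8.4]
opening: 0.0211
t 12.28 pos [ 0.4742 -0.2455  0.0918] yaw -31.8 tilt [-6.0e-04 -1.8e-03 -1.0e+00] F [-4.31  2.35  8.39] op 0.0211
shift cm [-0.03 -0.25  0.18] turn [0.03 0.1  0.18] q6 0.08
wrist 0.022 [ 0.5441125  -0.13456426  0.06179454 -1.89824236] 0.0003576166733135753 t1 deg 251.23872406119312
scene 0.022 [ 0.53620451 -0.13390456  0.06187885 -1.92462478] 0.0006627136125464373 t1 deg 249.7271229946267
wrist 0.028 [ 0.54338435 -0.13563467  0.06051348 -1.89824236] 0.0003502029550481744 t1 deg 251.23872405916
scene 0.028 [ 0.53979538 -0.13323177  0.06159455 -1.92462478] 0.0006596688177096507 t1 deg 249.72712298975082
```

```bash
cat > lv.py <<'E'
from h import *
o=bot.get_obs();Rt=R.from_quat(o['tool_rot']).as_matrix();v=o['ee_pos'][:2]-[.5425,-.134]
a=np.arctan2(v[1],v[0])%(2*np.pi);yaw=np.arctan2(Rt[1,1],Rt[0,1])
tt=np.array([-np.sin(a),np.cos(a)]);F=o['contact_force']
print('theta %.3f r %.4f yawdev(deg) %.1f z %.4f tang resist %.1f N radial %.1f Fz %.1f op %.4f'%(a-np.radians(238.5),np.hypot(*v),np.degrees((yaw-a+np.pi/2+np.pi)%(2*np.pi)-np.pi)-0,o['ee_pos'][2],-F[:2]@tt,F[:2]@v/np.hypot(*v),F[2],o['opening']))
E
python3 lv.py
python3 -m crank '[[[0,0.1,0],[0,0,-0.4],-1],[[0,0.2,0],[0,0,-0.8],-1],[[0,0.3,0],[0,0,-1.2],-1],[[0,0.4,0],[0,0,-1.6],-1],[[0,0.5,0],[0,0,-2],-1],[[0,0.5,0],[0,0,-2],-1],[[0,0.5,0],[0,0,-2],-1],[[0,0.5,0],[0,0,-2],-1]]' 40 | head -1; python3 lv.py
```

```text
theta 0.001 r 0.1308 yawdev(deg) 179.6 z 0.0918 tang resist 5.5 N radial 0.9 Fz 8.4 op 0.0213
time: 13.05
theta 0.029 r 0.1308 yawdev(deg) -180.0 z 0.0918 tang resist 6.3 N radial -0.8 Fz 4.2 op 0.0211
```

```bash
for i in 1; do python3 -m crank '[[[0,0.2,0],[0,0,-0.6],-1],[[0,0.3,0],[0,0,-1.2],-1],[[0,0.45,0],[0,0,-1.8],-1],[[0,0.6,0],[0,0,-2.4],-1],[[0,0.7,0],[0,0,-2.4],-1],[[0,0.7,0],[0,0,-2.4],-1],[[0,0.7,0],[0,0,-2.4],-1],[[0,0.7,0],[0,0,-2.4],-1]]' 40 | head -1; python3 lv.py; done
```

```text
time: 13.72
theta 0.072 r 0.1308 yawdev(deg) 179.9 z 0.0918 tang resist 6.5 N radial -0.3 Fz 4.3 op 0.0208
```

```bash
python3 -m crank '[[[0,0.2,0],[0,0,-0.6],-1],[[0,0.3,0],[0,0,-1.2],-1],[[0,0.45,0],[0,0,-1.8],-1],[[0,0.6,0],[0,0,-2.4],-1],[[0,0.7,0],[0,0,-2.4],-1],[[0,0.7,0],[0,0,-2.4],-1],[[0,0.7,0],[0,0,-2.4],-1],[[0,0.7,0],[0,0,-2.4],-1]]' 40 | head -1; python3 lv.py
```

```text
time: 14.38
theta 0.116 r 0.1309 yawdev(deg) 179.8 z 0.0918 tang resist 7.2 N radial -1.5 Fz 5.3 op 0.0212
```

```bash
python3 -m crank '[[[0,0.2,0],[0,0,-0.6],-1],[[0,0.3,0],[0,0,-1.2],-1],[[0,0.45,0],[0,0,-1.8],-1],[[0,0.6,0],[0,0,-2.4],-1],[[0,0.7,0],[0,0,-2.4],-1],[[0,0.7,0],[0,0,-2.4],-1],[[0,0.7,0],[0,0,-2.4],-1],[[0,0.7,0],[0,0,-2.4],-1]]' 40 | head -1; python3 lv.py
```

```text
time: 15.05
theta 0.160 r 0.1309 yawdev(deg) 179.7 z 0.0918 tang resist 6.8 N radial -0.7 Fz 4.6 op 0.0212
```

```bash
python3 -m crank '[[[0,0.2,0],[0,0,-0.6],-1],[[0,0.3,0],[0,0,-1.2],-1],[[0,0.45,0],[0,0,-1.8],-1],[[0,0.5,0],[0,0,-1.8],-1],[[0,0.5,0],[0,0,-1.8],-1],[[0,0.5,0],[0,0,-1.8],-1],[[0,0.5,0],[0,0,-1.8],-1],[[0,0.5,0],[0,0,-1.8],-1]]' 40 | head -1; python3 lv.py
```

```text
time: 15.72
theta 0.184 r 0.1309 yawdev(deg) -179.8 z 0.0918 tang resist 10.3 N radial -0.4 Fz 6.5 op 0.0213
```

```bash
python3 -m crank '[[[0,0.2,0],[0,0,-0.6],-1],[[0,0.3,0],[0,0,-1],-1],[[0,0.4,0],[0,0,-1.3],-1],[[0,0.45,0],[0,0,-1.3],-1],[[0,0.45,0],[0,0,-1.3],-1],[[0,0.45,0],[0,0,-1.3],-1],[[0,0.45,0],[0,0,-1.3],-1],[[0,0.45,0],[0,0,-1.3],-1]]' 40 | head -1; python3 lv.py
```

```text
time: 16.38
theta 0.199 r 0.1309 yawdev(deg) -179.4 z 0.0917 tang resist 12.3 N radial -1.1 Fz 9.1 op 0.0213
```

```bash
python3 -m crank '[[[0,0.2,0],[0,0,-0.6],-1],[[0,0.3,0],[0,0,-1],-1],[[0,0.4,0],[0,0,-1.3],-1],[[0,0.45,0],[0,0,-1.3],-1],[[0,0.45,0],[0,0,-1.3],-1],[[0,0.45,0],[0,0,-1.3],-1],[[0,0.45,0],[0,0,-1.3],-1],[[0,0.45,0],[0,0,-1.3],-1]]' 40 | head -1; python3 lv.py
```

```text
time: 17.05
theta 0.207 r 0.1308 yawdev(deg) -178.6 z 0.0916 tang resist 15.1 N radial -1.0 Fz 12.2 op 0.0215
```

```bash
python3 -m crank '[[[0,0.2,0],[0,0,-0.6],-1],[[0,0.3,0],[0,0,-1],-1],[[0,0.4,0],[0,0,-1.3],-1],[[0,0.45,0],[0,0,-1.3],-1],[[0,0.45,0],[0,0,-1.3],-1],[[0,0.45,0],[0,0,-1.3],-1],[[0,0.45,0],[0,0,-1.3],-1],[[0,0.45,0],[0,0,-1.3],-1]]' 40 | head -1; python3 lv.py
```

```text
time: 17.72
theta 0.211 r 0.1305 yawdev(deg) -177.5 z 0.0915 tang resist 17.0 N radial 0.1 Fz 14.2 op 0.0215
```

```bash
python3 -m crank '[[[0,0.2,0],[0,0,0],-1],[[0,0.4,0],[0,0,0],-1],[[0,0.5,0],[0,0,0],-1],[[0,0.6,0],[0,0,0],-1],[[0,0.7,0],[0,0,0],-1],[[0,0.7,0],[0,0,0],-1],[[0,0.7,0],[0,0,0],-1],[[0,0.7,0],[0,0,0],-1]]' 40 | head -1; python3 lv.py
```

```text
time: 18.38
theta 0.239 r 0.1304 yawdev(deg) -179.1 z 0.0914 tang resist 16.4 N radial 1.0 Fz 12.6 op 0.0217
```

```bash
python3 -m crank '[[[0,0.2,0],[0,0,-0.3],-1],[[0,0.4,0],[0,0,-0.6],-1],[[0,0.5,0],[0,0,-1],-1],[[0,0.5,-0.05],[0,0,-1],-1],[[0,0.5,-0.05],[0,0,-1],-1],[[0,0.5,-0.05],[0,0,-1],-1],[[0,0.5,-0.05],[0,0,-1],-1],[[0,0.5,-0.05],[0,0,-1],-1]]' 40 | head -1; python3 lv.py
```

```text
time: 19.05
theta 0.278 r 0.1305 yawdev(deg) 179.7 z 0.0916 tang resist 3.3 N radial 0.8 Fz -2.6 op 0.0217
```

```bash
python3 -m crank '[[[0,0.2,0],[0,0,-0.6],-1],[[0,0.3,0],[0,0,-1.2],-1],[[0,0.45,0],[0,0,-1.8],-1],[[0,0.6,0],[0,0,-2.2],-1],[[0,0.6,0],[0,0,-2.2],-1],[[0,0.6,0],[0,0,-2.2],-1],[[0,0.6,0],[0,0,-2.2],-1],[[0,0.6,0],[0,0,-2.2],-1]]' 40 | head -1; python3 lv.py
```

```text
time: 19.72
theta 0.311 r 0.1305 yawdev(deg) -179.9 z 0.0915 tang resist 10.2 N radial -0.8 Fz 5.9 op 0.0215
```

```bash
python3 -m crank '[[[0,0.2,0],[0,0,-0.6],-1],[[0,0.3,0],[0,0,-1.2],-1],[[0,0.45,0],[0,0,-1.8],-1],[[0,0.6,0],[0,0,-2.4],-1],[[0,0.7,0],[0,0,-2.4],-1],[[0,0.7,0],[0,0,-2.4],-1],[[0,0.7,0],[0,0,-2.4],-1],[[0,0.7,0],[0,0,-2.4],-1]]' 40 | head -1; python3 lv.py
```

```text
time: 20.38
theta 0.354 r 0.1306 yawdev(deg) -180.0 z 0.0915 tang resist 10.5 N radial -0.8 Fz 6.2 op 0.0217
```

```bash
python3 -m crank '[[[0,0.2,0],[0,0,-0.6],-1],[[0,0.3,0],[0,0,-1.2],-1],[[0,0.45,0],[0,0,-1.8],-1],[[0,0.6,0],[0,0,-2.4],-1],[[0,0.7,0],[0,0,-2.4],-1],[[0,0.7,0],[0,0,-2.4],-1],[[0,0.7,0],[0,0,-2.4],-1],[[0,0.7,0],[0,0,-2.4],-1]]' 40 | head -1; python3 lv.py
```

```text
time: 21.05
theta 0.396 r 0.1306 yawdev(deg) -180.0 z 0.0915 tang resist 10.5 N radial -0.5 Fz 7.1 op 0.0217
```

```bash
python3 -m crank '[[[0,0.2,0],[0,0,-0.6],-1],[[0,0.3,0],[0,0,-1],-1],[[0,0.45,0],[0,0,-1.5],-1],[[0,0.5,0],[0,0,-1.5],-1],[[0,0.55,0],[0,0,-1.5],-1],[[0,0.55,0],[0,0,-1.5],-1],[[0,0.55,0],[0,0,-1.5],-1],[[0,0.55,0],[0,0,-1.5],-1]]' 40 | head -1; python3 lv.py
```

```text
time: 21.72
theta 0.419 r 0.1306 yawdev(deg) -179.8 z 0.0914 tang resist 13.7 N radial 1.1 Fz 8.3 op 0.0220
```

```bash
python3 -m crank '[[[0,0.2,0],[0,0,-0.6],-1],[[0,0.3,0],[0,0,-1],-1],[[0,0.45,0],[0,0,-1.3],-1],[[0,0.55,0],[0,0,-1.3],-1],[[0,0.65,0],[0,0,-1.3],-1],[[0,0.65,0],[0,0,-1.3],-1],[[0,0.65,0],[0,0,-1.3],-1],[[0,0.65,0],[0,0,-1.3],-1]]' 40 | head -1; python3 lv.py
```

```text
time: 22.38
theta 0.436 r 0.1306 yawdev(deg) -179.5 z 0.0912 tang resist 19.9 N radial 1.1 Fz 13.9 op 0.0220
```

```bash
python3 -m crank '[[[0,0.2,0],[0,0,-0.6],-1],[[0,0.3,0],[0,0,-1],-1],[[0,0.45,0],[0,0,-1.3],-1],[[0,0.55,0],[0,0,-1.3],-1],[[0,0.65,0],[0,0,-1.3],-1],[[0,0.65,0],[0,0,-1.3],-1],[[0,0.65,0],[0,0,-1.3],-1],[[0,0.65,0],[0,0,-1.3],-1]]' 40 | head -1; python3 lv.py
```

```text
time: 23.05
theta 0.465 r 0.1306 yawdev(deg) -179.8 z 0.0913 tang resist 16.3 N radial -0.5 Fz 12.5 op 0.0220
```

```bash
python3 -m crank '[[[0,0.2,0],[0,0,-0.6],-1],[[0,0.4,0],[0,0,-1],-1],[[0,0.5,0],[0,0,-1.3],-1],[[0,0.5,-0.05],[0,0,-1.3],-1],[[0,0.5,-0.05],[0,0,-1.3],-1],[[0,0.5,-0.05],[0,0,-1.3],-1],[[0,0.5,-0.05],[0,0,-1.3],-1],[[0,0.5,-0.05],[0,0,-1.3],-1]]' 40 | head -1; python3 lv.py
```

```text
time: 23.72
theta 0.502 r 0.1307 yawdev(deg) 179.4 z 0.0914 tang resist 5.3 N radial -1.4 Fz -0.7 op 0.0220
```

```bash
python3 -m crank '[[[0,0.2,0],[0,0,-0.6],-1],[[0,0.3,0],[0,0,-1.2],-1],[[0,0.45,0],[0,0,-1.8],-1],[[0,0.6,0],[0,0,-2.4],-1],[[0,0.7,0],[0,0,-2.6],-1],[[0,0.7,0],[0,0,-2.6],-1],[[0,0.7,0],[0,0,-2.6],-1],[[0,0.7,0],[0,0,-2.6],-1]]' 40 | head -1; python3 lv.py
```

```text
time: 24.38
theta 0.546 r 0.1307 yawdev(deg) 179.5 z 0.0913 tang resist 10.2 N radial -2.1 Fz 5.8 op 0.0222
```

```bash
python3 -m crank '[[[0,0.2,0],[0,0,-0.6],-1],[[0,0.3,0],[0,0,-1.2],-1],[[0,0.45,0],[0,0,-1.8],-1],[[0,0.6,0],[0,0,-2.4],-1],[[0,0.7,0],[0,0,-2.4],-1],[[0,0.7,0],[0,0,-2.4],-1],[[0,0.7,0],[0,0,-2.4],-1],[[0,0.7,0],[0,0,-2.4],-1]]' 40 | head -1; python3 lv.py
```

```text
time: 25.05
theta 0.592 r 0.1307 yawdev(deg) 179.3 z 0.0913 tang resist 9.8 N radial -2.5 Fz 6.9 op 0.0224
```

```bash
python3 -m crank '[[[0,0.2,0],[0,0,-0.6],-1],[[0,0.3,0],[0,0,-1.2],-1],[[0,0.45,0],[0,0,-1.8],-1],[[0,0.6,0],[0,0,-2.2],-1],[[0,0.6,0],[0,0,-2.2],-1],[[0,0.6,0],[0,0,-2.2],-1],[[0,0.6,0],[0,0,-2.2],-1],[[0,0.6,0],[0,0,-2.2],-1]]' 40 | head -1; python3 lv.py
```

```text
time: 25.72
theta 0.627 r 0.1307 yawdev(deg) 179.4 z 0.0913 tang resist 10.8 N radial -2.5 Fz 7.7 op 0.0224
```

```bash
python3 -m crank '[[[0,0.2,0],[0,0,-0.6],-1],[[0,0.3,0],[0,0,-1],-1],[[0,0.45,0],[0,0,-1.3],-1],[[0,0.55,0],[0,0,-1.3],-1],[[0,0.65,0],[0,0,-1.3],-1],[[0,0.65,0],[0,0,-1.3],-1],[[0,0.65,0],[0,0,-1.3],-1],[[0,0.65,0],[0,0,-1.3],-1]]' 40 | head -1; python3 lv.py
```

```text
time: 26.38
theta 0.656 r 0.1306 yawdev(deg) 179.1 z 0.0912 tang resist 15.7 N radial -1.1 Fz 10.0 op 0.0224
```

```bash
python3 -m crank '[[[0,0.2,0],[0,0,-0.6],-1],[[0,0.3,0],[0,0,-1],-1],[[0,0.45,0],[0,0,-1.5],-1],[[0,0.55,0],[0,0,-1.8],-1],[[0,0.65,0],[0,0,-1.8],-1],[[0,0.65,0],[0,0,-1.8],-1],[[0,0.65,0],[0,0,-1.8],-1],[[0,0.65,0],[0,0,-1.8],-1]]' 40 | head -1; python3 lv.py
```

```text
time: 27.05
theta 0.681 r 0.1306 yawdev(deg) 179.5 z 0.0912 tang resist 17.4 N radial -1.2 Fz 9.8 op 0.0223
```

```bash
python3 -m crank '[[[0,0.2,0],[0,0,-0.6],-1],[[0,0.4,0],[0,0,-1],-1],[[0,0.5,0],[0,0,-1.5],-1],[[0,0.5,-0.05],[0,0,-1.5],-1],[[0,0.5,-0.05],[0,0,-1.5],-1],[[0,0.5,-0.05],[0,0,-1.5],-1],[[0,0.5,-0.05],[0,0,-1.5],-1],[[0,0.5,-0.05],[0,0,-1.5],-1]]' 40 | head -1; python3 lv.py
```

```text
time: 27.72
theta 0.724 r 0.1306 yawdev(deg) 178.5 z 0.0913 tang resist 0.9 N radial -2.5 Fz -1.7 op 0.0226
```

```bash
python3 -m crank '[[[0,0.2,0],[0,0,-0.6],-1],[[0,0.3,0],[0,0,-1.2],-1],[[0,0.45,0],[0,0,-1.8],-1],[[0,0.6,0],[0,0,-2.4],-1],[[0,0.7,0],[0,0,-3],-1],[[0,0.7,0],[0,0,-3],-1],[[0,0.7,0],[0,0,-3],-1],[[0,0.7,0],[0,0,-3],-1]]' 40 | head -1; python3 lv.py
```

```text
time: 28.38
theta 0.766 r 0.1306 yawdev(deg) 179.1 z 0.0912 tang resist 8.5 N radial -4.3 Fz 7.4 op 0.0227
```

```bash
python3 -m crank '[[[0,0.2,0],[0,0,-0.6],-1],[[0,0.3,0],[0,0,-1.2],-1],[[0,0.45,0],[0,0,-1.8],-1],[[0,0.6,0],[0,0,-2.6],-1],[[0,0.7,0],[0,0,-2.6],-1],[[0,0.7,0],[0,0,-2.6],-1],[[0,0.7,0],[0,0,-2.6],-1],[[0,0.7,0],[0,0,-2.6],-1]]' 40 | head -1; python3 lv.py
```

```text
time: 29.05
theta 0.810 r 0.1306 yawdev(deg) 179.3 z 0.0912 tang resist 9.4 N radial -5.7 Fz 8.2 op 0.0226
```

```bash
python3 -m crank '[[[0,0.2,0],[0,0,-0.6],-1],[[0,0.3,0],[0,0,-1.2],-1],[[0,0.45,0],[0,0,-1.8],-1],[[0,0.6,0],[0,0,-2.4],-1],[[0,0.6,0],[0,0,-2.4],-1],[[0,0.6,0],[0,0,-2.4],-1],[[0,0.6,0],[0,0,-2.4],-1],[[0,0.6,0],[0,0,-2.4],-1]]' 40 | head -1; python3 lv.py
```

```text
time: 29.72
theta 0.845 r 0.1305 yawdev(deg) 179.6 z 0.0912 tang resist 9.6 N radial -4.6 Fz 7.1 op 0.0225
```

```bash
python3 -m crank '[[[0,0.2,0],[0,0,-0.6],-1],[[0,0.3,0],[0,0,-1],-1],[[0,0.45,0],[0,0,-1.6],-1],[[0,0.55,0],[0,0,-1.8],-1],[[0,0.65,0],[0,0,-1.8],-1],[[0,0.65,0],[0,0,-1.8],-1],[[0,0.65,0],[0,0,-1.8],-1],[[0,0.65,0],[0,0,-1.8],-1]]' 40 | head -1; python3 lv.py
```

```text
time: 30.38
theta 0.877 r 0.1304 yawdev(deg) 179.6 z 0.0912 tang resist 12.9 N radial -3.3 Fz 8.5 op 0.0223
```

```bash
python3 -m crank '[[[0,0.2,0],[0,0,-0.6],-1],[[0,0.3,0],[0,0,-1],-1],[[0,0.45,0],[0,0,-1.5],-1],[[0,0.55,0],[0,0,-1.6],-1],[[0,0.65,0],[0,0,-1.6],-1],[[0,0.65,0],[0,0,-1.6],-1],[[0,0.65,0],[0,0,-1.6],-1],[[0,0.65,0],[0,0,-1.6],-1]]' 40 | head -1; python3 lv.py
```

```text
time: 31.05
theta 0.894 r 0.1302 yawdev(deg) -179.7 z 0.0910 tang resist 19.1 N radial -3.5 Fz 11.7 op 0.0227
```

```bash
python3 -m crank '[[[0,0.2,0],[0,0,-0.6],-1],[[0,0.4,0],[0,0,-1],-1],[[0,0.5,0],[0,0,-1.5],-1],[[0,0.5,-0.05],[0,0,-1.5],-1],[[0,0.5,-0.05],[0,0,-1.5],-1],[[0,0.5,-0.05],[0,0,-1.5],-1],[[0,0.5,-0.05],[0,0,-1.5],-1],[[0,0.5,-0.05],[0,0,-1.5],-1]]' 40 | head -1; python3 lv.py
```

```text
time: 31.72
theta 0.907 r 0.1300 yawdev(deg) -178.9 z 0.0911 tang resist 15.4 N radial -2.7 Fz 6.5 op 0.0227
```

```bash
python3 -m crank '[[[0,0.2,0],[0,0,-0.3],-1],[[0,0.4,0],[0,0,-0.6],-1],[[0,0.5,0],[0,0,-0.8],-1],[[0,0.6,0],[0,0,-0.8],-1],[[0,0.6,0],[0,0,-0.8],-1],[[0,0.6,0],[0,0,-0.8],-1],[[0,0.6,0],[0,0,-0.8],-1],[[0,0.6,0],[0,0,-0.8],-1]]' 40 | head -1; python3 lv.py
```

```text
time: 32.38
theta 0.955 r 0.1301 yawdev(deg) 179.1 z 0.0911 tang resist 2.8 N radial -4.1 Fz 6.1 op 0.0229
```

```bash
python3 -m crank '[[[0,0.2,0],[0,0,-0.6],-1],[[0,0.3,0],[0,0,-1.2],-1],[[0,0.45,0],[0,0,-1.8],-1],[[0,0.6,0],[0,0,-2.4],-1],[[0,0.7,0],[0,0,-3],-1],[[0,0.7,0],[0,0,-3],-1],[[0,0.7,0],[0,0,-3],-1],[[0,0.7,0],[0,0,-3],-1]]' 40 | head -1; python3 lv.py
```

```text
time: 33.05
theta 0.997 r 0.1300 yawdev(deg) 179.8 z 0.0910 tang resist 10.1 N radial -5.6 Fz 9.9 op 0.0229
```

```bash
python3 -m crank '[[[0,0.2,0],[0,0,-0.5],-1],[[0,0.3,0],[0,0,-1],-1],[[0,0.45,0],[0,0,-1.4],-1],[[0,0.5,0],[0,0,-1.4],-1],[[0,0.5,0],[0,0,-1.4],-1],[[0,0.5,0],[0,0,-1.4],-1],[[0,0.5,0],[0,0,-1.4],-1],[[0,0.5,0],[0,0,-1.4],-1]]' 40 | head -1; python3 lv.py
python3 - <<'E'
from h import *
for n in ['scene','side','wrist']:
    f=cam(n); im=f['image'].copy(); cv2.imwrite(f'pics/{n}9.png',im); print(n,proj(f,(.527,-.0225,.066)))
a=cv2.imread('pics/scene9.png');b=cv2.imread('pics/side9.png')
cv2.imwrite('pics/s9z.png',np.hstack([cv2.resize(a[150:240,210:300],(400,400)),cv2.resize(b[165:255,255:345],(400,400))]))
E
python3 lv.py
```

```text
time: 33.72
theta 1.023 r 0.1300 yawdev(deg) 179.6 z 0.0910 tang resist 8.3 N radial -5.4 Fz 7.5 op 0.0226
scene [281.68735439 189.90059613]
side [302.68248997 211.64153003]
wrist [ 358.25441018 -221.79434679]
theta 1.023 r 0.1300 yawdev(deg) 179.7 z 0.0910 tang resist 9.1 N radial -4.6 Fz 8.1 op 0.0230
```

View pics/s9z.png

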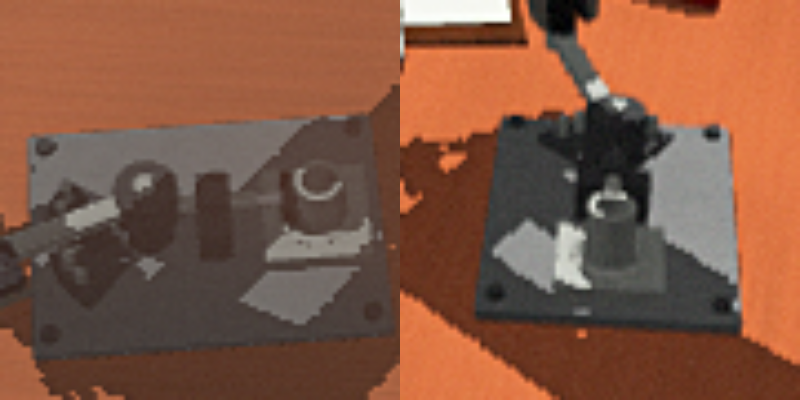

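View pics/wrist9.png

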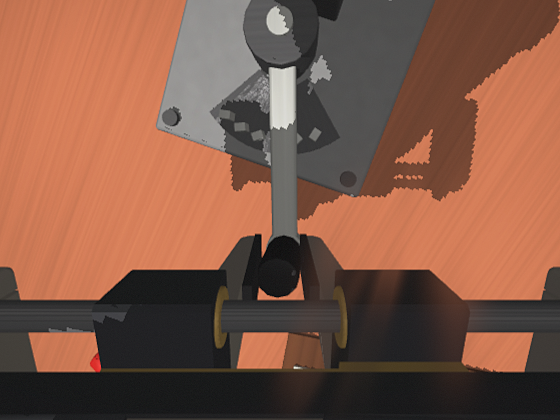

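View pics/scene9.png

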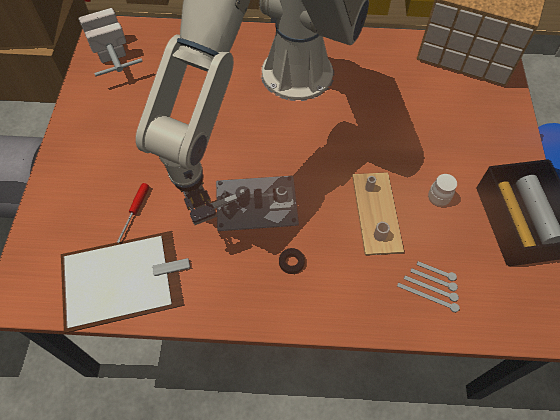

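```bash
python3 -c "
from rig import bot
print(bot.finish_job())"; python3 lv.py
```

```text
the job is handed in; nothing more can be done
None
the job is handed in; nothing more can be done
```

I stood the 32 mm sleeve in the clamp nest, then swung the lever four clicks. The job was handed in at about 33.9 s of the 72 s, with the handle still gripped at 40 N. No verdict was reported.

- **Sleeve:** The grip opening read 32 mm, which confirmed the right sleeve. On the first try it caught on the funnel with about 31 N at the wrist. I eased it back, shifted it about 1 mm, and it then went down freely. After release its top matched the expected seated height (66 mm above the bench) in two views to within a pixel.
- **Clicks:** I felt four force drops, at about 0.25, 0.48, 0.71 and 0.94 rad of lever travel, close to the expected 0.23 rad spacing. The last reading, just before hand-in, was 1.02 rad with 8–9 N resistance. The fifth click should come near 1.17 rad.
- **Disagreement:** The camera put the first tooth at about 0.21 rad of travel, while by feel the first click came at about 0.25. I went by feel.
- **Final views:** The wrist image shows the arm past four teeth, though the fourth and fifth are partly hidden under it. In the scene view the plunger's pad appears to be against the upright sleeve. I did not measure the pad force directly. The other two sleeves, the tape roll, screwdriver and jar look unmoved.

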